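# Step the mast and hold the sea base square in the gluing jig

## Robot

A 6-joint arm with a two-finger parallel gripper is mounted at the origin on the work surface. World frame = base frame: x ahead of the robot, y to its left, z up, the work surface at z = 0. Lengths are in mm, angles in rad, forces in N, time in s.
With the tool pointing down it reaches from about 275 to 750 mm from the base axis. Payload 10.2 kg.
Tool frame: the origin (TCP) lies at the very end of the fingers, on their centre line; the grasp point (between the pads) lies 19 mm behind it; x points along the fingers, y is the direction in which the jaws open and shut, and the axes are right-handed (so a half turn about x gives the same grasp; the last joint's range is limited). The gripper opens to 85 mm and grips with 20 to 120 N. Pads are 22 mm wide; open, the fingers measure 114 mm over their backs; the gripper's body (76 mm by 85 mm) begins 54 mm behind the grasp point. The pads swing forward as they close: fully open they stand 13 mm farther back than shut.
Start: joints at [0.981, 0.313, 1.498, -0, 1.331, -0.223], TCP at [188.294, 490.078, 231.294] pointing down, gripper open.
Joint ranges: [-2.94, 2.94], [-0.97, 2.17], [0.19, 2.56], [-1.23, 4.37], [0.02, 3.11], [-2.88, 2.88]. Speed limits (rad/s): [2.39, 2.39, 3.01, 3.14, 3.14, 3.14].

## Interface

Orientations are given as a unit quaternion [w, x, y, z].
In Python, from rig import ctrl, viewer, finish_job gives the robot as it stands.
- The arm moves only by the tool carry_out, never from a script. Its argument "targets" is a list of rows, each an object of numbers: "x", "y", "z": the shift along the world's x, y, z in m; "ax", "ay", "az": the turn, a rotation vector about the world's x, y, z in rad; "hand": the opening, from -1 (shut) to 1 (fully open). A call has 1 to 5 rows; each row is the pose to reach, as a shift and turn from the pose commanded when the call began; what a row does not reach only later rows make up. A row lasts 1/8 s, in which the tool goes at most 62.5 mm and 10.7 degrees, less where a joint would pass 70% of its speed; a pose out of reach is approached as far as the arm can. A call with a gripper value outside its range is refused whole. The fingers move at their own pace and stop on an object; "grip_force" is the grip in N (left out, the last holds). Time passes only in rows, so rows that repeat a pose let the fingers close. It gives the time, the measured TCP pose, the force and the opening at its end, in the units of the state.
- ctrl.sense(): the state, without advancing time (a new reading comes with each control period).
- viewer.capture(name): name is "scene" or "top"; returns the picture (480x640x3 uint8, blue, green, red); there is no depth.
- viewer.camera_info(name): a dict with "fx", "fy", "cx", "cy" (pixels), "R" (3x3) and "t" (3): a world point X has camera coordinates R X + t. Camera axes: x right, y down, z forward; pixel columns grow to the right and rows downward; lengths in mm; the calibration is good to about 2 mm. A picture is of the moment at which its call begins. camera_info takes no time and is no camera call.
- finish_job(): hands the job in, once; it reports no verdict.
The state is a dict: "time_s": time; "joints": joint angles; "dq": joint speeds; "tau": joint torques, N m; "eef_pos": TCP position; "ee_rot": TCP orientation; "force": force on the tool from outside, world axes, zero at the start; "wrist_torque": the same for the moment, N m; "grip_width": opening from 0.0 (shut) to 1.0 (fully open).
Only numpy, scipy, OpenCV 4.12 (cv2) and the standard library are available. Lean on these libraries where they do the work, as an engineer would, in place of code of your own. Each camera call takes 0.05 s, during which the arm holds its last target. There are 200 camera calls.

## Task

Take the cedar mast from the drying block, stand it foot-down and fully home in the hole of the grey clay sea base, and let go of it. Then, gripping the base and not the mast, bring it flat into the corner of the L-shaped jig, its mast end flush on the end fence and its long side flush on the shorter side fence, and finish while still pressing it firmly against both: do not let go. Leave the white spar, wheel, pliers, spool, jar and cork where they are.

Things in the scene. Friction and masses are not known exactly. Their poses are not given: they have to be found in the camera images.
- mast: cedar (red-brown) mast, a round rod 12 mm in diameter and 110 mm long, about 14 g, with a brass band 3 to 8 mm below its top and a foot tapered to 7 mm over its last 5 mm; starts upright in either hole of the drying block. Origin: centre of its foot; z along the rod to its top.
- drying_block: fixed wooden block, 50 (x) x 130 (y) x 30 (z) mm, with two holes 14.4 mm wide and 22 mm deep (floor 8 mm above the desk) at y = -35 and +35 mm; the mast stands in one, the white spar in the other. Origin: centre of its underside on the desk, z up.
- sea_base: loose block of hardened grey clay, 130 (x) x 56 (y) x 34 (z) mm, about 0.4 kg (varies), lying flat on the desk, the top painted sea blue with small white crests up to 3 mm high except at the bare grey mast end. Origin: centre of its underside; x along its length towards the mast end, z up. A mast hole lies at x = +35 mm.
- mast_step (a point): centre of the mouth of the mast hole in the sea base's top, 30 mm from its mast end and midway across its width, 34 mm above its underside: a hole 14.4 mm wide with a 2 mm chamfer, 24 mm deep (its floor is 10 mm above the base's underside). The seated mast's foot is 10 mm and its top 120 mm above the desk.
- jig: fixed L-shaped wooden jig, whose two fences stand straight on the desk. Origin: the inside corner of the two fences, on the desk, z up; its x axis points into the end fence, its y axis into the side fence, so the work lies at x < 0, y < 0. When the sea base is home its x axis lies along the jig's x axis, its origin is at (-65, -28) mm and its mast hole at (-30, -28) mm.
- fence_end: rigid end fence of the jig, pale wood with two brass screws, 20 mm high, 18 mm thick, 75 mm long: its face is the jig's plane x = 0, from y = -75 mm to 0. It takes the whole 56 mm mast end of the sea base. Same origin and axes as the jig.
- fence_side: rigid side fence of the jig, pale wood with two brass screws, 20 mm high, 18 mm thick, 70 mm long: its face is the jig's plane y = 0, from x = -70 mm to 0, so about the 60 mm of the sea base's long side farthest from the corner stays free for a finger. Same origin and axes as the jig. Clay on the fences and on the desk grips rather well (friction coefficient roughly 0.5 to 1), so pressing hard on one fence first can keep the base from sliding to the other.
- white_spar: bystander: white spar with a blue band, 12 mm in diameter with the same tapered foot, 85 mm long, upright in the other hole of the drying block. Origin: centre of its foot.
- ships_wheel: bystander: miniature brass ship's wheel lying flat, 84 mm over the spokes, 9 mm high. Origin: centre of its underside.
- pliers: bystander: long-nosed steel pliers with red grips lying flat, 170 mm long, 45 mm wide, 12 mm high. Origin: under the pivot, x towards the nose, which reaches 69 mm; the grips reach 101 mm back.
- thread_spool: bystander: upright red thread spool, 30 mm in diameter, 32 mm high. Origin: centre of its underside.
- paint_jar: bystander: glass paint jar with a blue cap, 40 mm in diameter, 50 mm high. Origin: centre of its underside.
- cork: bystander: bottle cork standing upright, 28 mm in diameter, 30 mm high. Origin: centre of its underside.
There are look-alikes about, which are no part of the job. What is meant by the sea_base is not red, and is the larger of those in its own colour.

How it is judged (in metres and radians):
On the way, in this order (a step that is already met when the one before it is completed fails the run):
1. the mast stands fully home in the sea base's hole and is let go (horizontal distance between mast and mast_step below 0.005 m and z of mast in the frame of sea_base below 0.015 m and angle between mast's own z axis and vertical below 0.17 rad and contact force between the fingers and mast below 0.2 N), for 0.2 s.
2. the sea base, mast still stepped, is flush against both fences and pressed on them with the fingers (all of step 1 and contact force between sea_base and fence_end above 1.5 N and contact force between sea_base and fence_side above 1.5 N and x of mast_step in the frame of jig above -0.0325 m and y of mast_step in the frame of jig above -0.0305 m and angle between the x axis of sea_base and the x axis of jig, either way round below 0.04 rad and angle between sea_base's own z axis and vertical below 0.04 rad and height (world z) of sea_base below 0.004 m and contact force between the fingers and sea_base above 1 N), for 0.3 s.
At the end, for the whole second after the job is handed in: Mast in the hole (foot within 5 mm of its axis, at most 15 mm above the base's underside, lean < 0.17 rad), not touched; base flat, mast end to end fence, within 2.5 mm of both fences, parallel within 0.04 rad; fingers still on it (> 1 N) and over 1.5 N on each fence (all of step 2); the arm keeps its last pose, push and grip.
It fails at once if the white spar is shoved or knocked away (over 30 mm) (distance of white_spar from where it was at the start of the episode above 0.03 m).
It fails at once if the wheel or the pliers is shoved or knocked away (over 30 mm) (distance of any of ships_wheel, pliers from where it was at the start of the episode above 0.03 m).
It fails at once if the spool, jar or cork is shoved or knocked away (over 30 mm) (distance of any of thread_spool, paint_jar, cork from where it was at the start of the episode above 0.03 m).
It also fails if it takes over 69 s, if anything falls off the work surface, if the arm or the gripper's body presses on something with over 40 N, if the wrist force passes 120 N, or if a joint passes its speed limit or range.

## Working session

There is one attempt and no reset: what is moved stays moved. The work goes in short steps, Python scripts to look and compute and a tool call to move; the robot and the scene stay as the last step left them, time stands still between calls to the robot, and variables do not carry over. Pictures are saved under pics/ and viewed, about 8 in all and at most 12, crops included, and the job is handed in when it is done.

Besides the shell and the picture viewer there is one more tool, called after ">>>" in YAML: its name, and indented under it one key for each argument. carry_out: Moves the arm, as the interface text tells. Its arguments: {"type":"object","properties":{"targets":{"type":"array"},"grip_force":{"type":"number"}},"required":["targets"]}

```bash
ls; mkdir -p pics; python3 - <<'E'
from rig import ctrl, viewer
import cv2
for n in("top","scene"):
    cv2.imwrite(f"pics/{n}0.png",viewer.capture(n)); c=viewer.camera_info(n); print(n,c)
s=ctrl.sense(); print(s)
E
```

```text
pics
top {'fx': 548.0186460951517, 'fy': 548.0186460951517, 'cx': 318.0289193648139, 'cy': 234.38959250332624, 'R': array([[ 0.01709958, -0.99984233,  0.00478679],
       [-0.99306242, -0.01754029, -0.11627286],
       [ 0.11633849, -0.00276536, -0.99320577]]), 't': array([  25.57968883,  574.15709829, 1156.70978574])}
scene {'fx': 471.85550400911137, 'fy': 471.85550400911137, 'cx': 314.4209159109708, 'cy': 239.3808405560767, 'R': array([[ 0.16461204,  0.98628755, -0.01182129],
       [ 0.70508688, -0.12604339, -0.69782918],
       [-0.68975023,  0.10653605, -0.71616667]]), 't': array([-150.33485507, -370.73448647, 1416.03509921])}
{'time_s': 0.1, 'joints': array([ 9.80592716e-01,  3.13407157e-01,  1.49834759e+00,  7.63643041e-06,
        1.33103112e+00, -2.23418830e-01]), 'dq': array([ 0.00110877, -0.00200791, -0.00312504,  0.00093019,  0.00144926,
       -0.00088825]), 'tau': array([ 3.39059596e-03, -4.12898433e+01, -2.60136920e+01, -5.79504581e-05,
        3.11575946e-03,  4.45804733e-05]), 'eef_pos': array([188.15992021, 489.87513606, 230.79069452]), 'ee_rot': array([ 0.69507952,  0.12856653,  0.69541818, -0.12933933]), 'force': array([-0.4878071 ,  0.5311672 , -0.79708545]), 'wrist_torque': array([-0.01923411, -0.04038394, -0.05059084]), 'grip_width': 1.000752621678362}
```

View pics/top0.png

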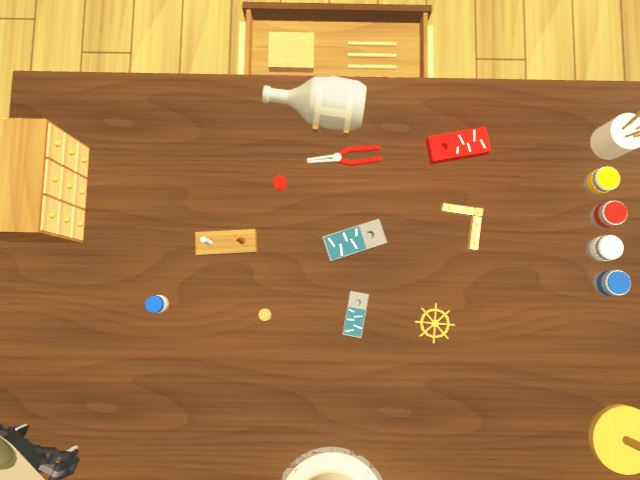

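View pics/scene0.png

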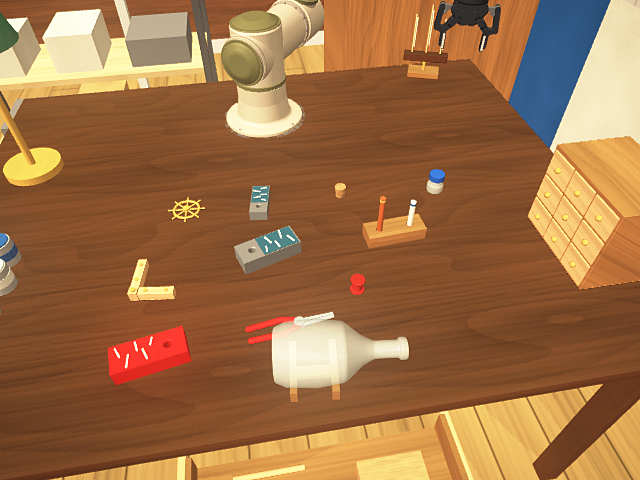

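The top view shows the large grey base at (355,240) with its mast hole at (370,234). The jig corner is near (480,212), with the end fence on the right and the side fence along the top. The drying block is at (226,242), with the mast at (240,239) and the spar at (205,240). The red block and the small grey block are look-alikes. Next I'll zoom in.

```bash
cat > h.py <<'E'
import numpy as np, cv2
from rig import ctrl, viewer
C={n:viewer.camera_info(n) for n in("top","scene")}
def ray(n,u,v):
    c=C[n]; R=np.array(c["R"]); t=np.array(c["t"])
    d=R.T@np.array([(u-c["cx"])/c["fx"],(v-c["cy"])/c["fy"],1.]); return -R.T@t,d
def onz(n,u,v,z):
    o,d=ray(n,u,v); return (o+d*(z-o[2])/d[2])[:2]
def proj(n,X):
    c=C[n]; p=np.array(c["R"])@np.asarray(X,float)+c["t"]; return np.array([c["fx"]*p[0]/p[2]+c["cx"],c["fy"]*p[1]/p[2]+c["cy"]])
def two(a,b):
    (o1,d1),(o2,d2)=ray("top",*a),ray("scene",*b)
    s=np.linalg.lstsq(np.c_[d1,-d2],o2-o1,rcond=None)[0]; p,q=o1+d1*s[0],o2+d2*s[1]
    return (p+q)/2,np.linalg.norm(p-q)
E
python3 - <<'E'
import cv2,numpy as np
t=cv2.imread('pics/top0.png'); s=cv2.imread('pics/scene0.png')
def crop(i,x,y,w,h,k): return cv2.resize(i[y:y+h,x:x+w],None,fx=k,fy=k,interpolation=cv2.INTER_CUBIC)
a=crop(t,315,195,190,75,4)   # 760x300
b=np.hstack([crop(s,120,220,190,75,4)]) 
cv2.imwrite('pics/z1.png',np.vstack([a,b]))
c=np.hstack([crop(t,190,222,72,40,5),crop(s,360,190,72,60,5)[:200]])
cv2.imwrite('pics/z2.png',np.vstack([crop(t,190,220,76,44,8),crop(s,360,192,76,31,8)]))
E
```

```text
(no output)
```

View pics/z1.png

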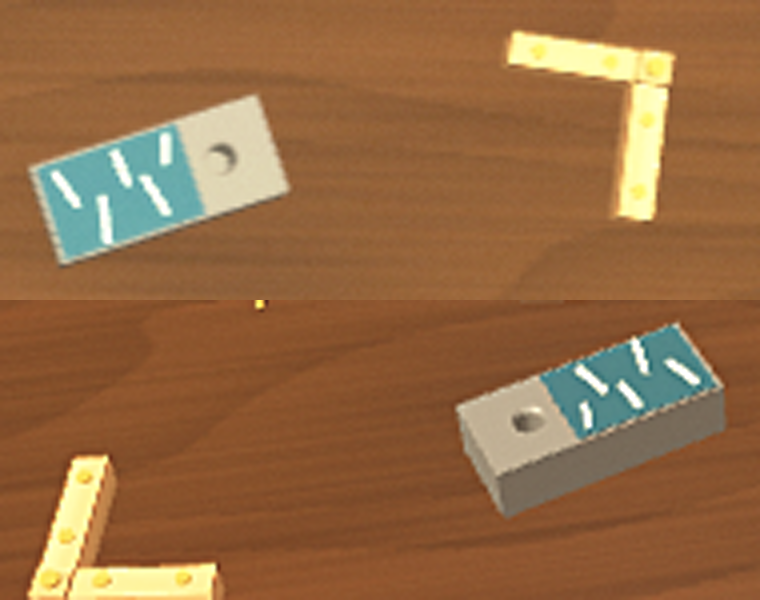

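View pics/z2.png

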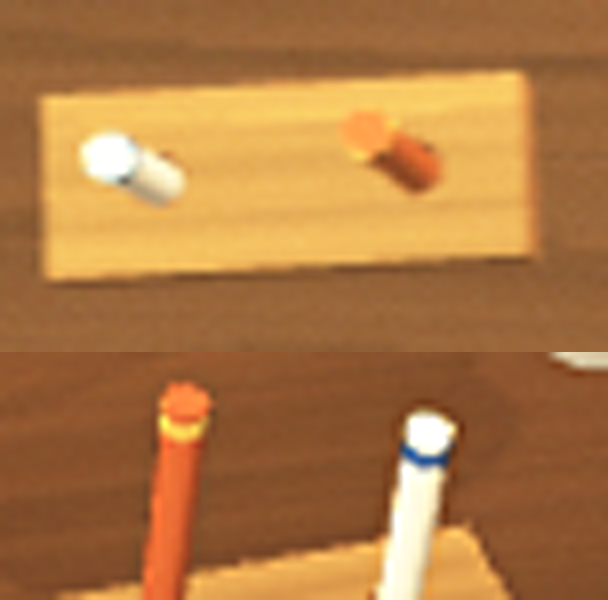

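The zoom confirms the base pose: its top-face corners are about (322,236), (379,218), (387,241) and (330,260) in the top view. The mast top is at (235,236). The jig's side fence is the upper bar and its end fence is the right-hand bar. Next come the numeric measurements.

```bash
cat >> h.py <<'E'
def sub(img,box,f,k=4):
    x,y,w,h=box; im=cv2.resize(img[y:y+h,x:x+w],None,fx=k,fy=k,interpolation=cv2.INTER_CUBIC)
    m=f(im).astype(np.uint8)*255
    cs=max(cv2.findContours(m,cv2.RETR_EXTERNAL,cv2.CHAIN_APPROX_NONE)[0],key=cv2.contourArea)[:,0]
    return (cs+.5)/k-.5+[x,y]
def rect(n,c,z):
    P=np.array([onz(n,*p,z) for p in c],np.float32); r=cv2.minAreaRect(P); return r,cv2.boxPoints(r)
E
python3 - <<'E'
from h import *
t=cv2.imread('pics/top0.png'); s=cv2.imread('pics/scene0.png')
sea=lambda im:(im[...,0].astype(int)>im[...,2].astype(int)-45)&(im.max(2)>110)
hsv=lambda im:cv2.cvtColor(im,cv2.COLOR_BGR2HSV)
c=sub(t,(315,205,80,70),sea); r,b=rect("top",c,34); print("base",r,b.round(1).tolist())
jig=lambda im:(im[...,2]>200)&(im[...,1]>150)
c=sub(t,(435,195,60,65),jig)
for z in (20,): 
    P=np.array([onz("top",*p,z) for p in c]); 
    # fits: extreme side lines
    h=cv2.convexHull(P.astype(np.float32)); ap=cv2.approxPolyDP(P.astype(np.float32),4,True)[:,0]; print("jig",ap.round(1).tolist())
# block
c=sub(t,(185,222,80,44),lambda im:(im[...,2]>185)&(im[...,1]>120)); r,b=rect("top",c,30); print("block",r,b.round(1).tolist())
# mast tip top & scene: orange top
def cen(c): return cv2.minEnclosingCircle(c.astype(np.float32))
H=hsv(t[230:248,230:248]); 
mt=sub(t,(228,230,14,14),lambda im:(im[...,2]>215)&(im[...,1]<150)&(im[...,1]>90),8); print("mast tip top",cen(mt),onz("top",*cen(mt)[0],118))
h0=t[225:245,360:380].astype(int).sum(2); print(h0[4:16,4:18])
E
```

```text
base ((562.9197998046875, -42.635963439941406), (57.20545196533203, 129.52481079101562), 18.721376419067383) [[515.0, 9.5], [556.5999755859375, -113.19999694824219], [610.7999877929688, -94.80000305175781], [569.2000122070312, 27.899999618530273]]
jig [[651.4000244140625, -240.1999969482422], [633.5, -236.6999969482422], [623.5, -304.0], [551.2000122070312, -294.1000061035156], [548.9000244140625, -314.8999938964844], [639.5999755859375, -328.6000061035156]]
block ((555.4537353515625, 236.45135498046875), (51.531436920166016, 133.9605255126953), 4.099804878234863) [[525.0, 301.3999938964844], [534.5, 167.8000030517578], [585.9000244140625, 171.5], [576.4000244140625, 305.1000061035156]]
mast tip top ((238.5625, 238.125), 3.1605241298675537) [553.32362304 195.62924072]
[[622 613 620 617 614 611 618 615 618 616 614 612 617 614]
 [616 617 615 610 609 576 552 572 608 612 619 618 615 615]
 [615 614 618 572 472 388 350 386 482 581 620 618 615 621]
 [616 612 584 485 379 321 297 301 339 496 608 618 617 614]
 [622 610 584 583 616 588 486 357 311 416 559 622 620 612]
 [617 601 595 613 619 618 622 545 397 388 543 622 617 621]
 [621 614 610 614 621 615 617 553 409 400 547 622 617 615]
 [626 617 609 614 619 617 619 578 483 497 596 623 619 614]
 [618 620 614 612 615 613 614 555 501 566 617 613 619 625]
 [619 615 618 610 607 590 565 556 590 618 619 614 623 623]
 [619 618 617 616 620 617 619 623 616 621 617 624 621 613]
 [582 614 623 619 619 615 621 619 613 615 618 622 626 620]]
```

```bash
python3 - <<'E'
from h import *
print("tip2v",two((235.6-.4,236.5-.4),(383.4-.4,198.4-.4)), "tip@118",onz("top",235.2,236.1,118),onz("scene",383,198,118))
print("hole",onz("top",370.3,234,34)," pred",574.2,-75.8)
d=np.array([.3212,-.9474]); print(onz("scene",120+527/4-.4,220+120/4-.4,34))
from scipy.spatial.transform import Rotation as R
q=ctrl.sense()["ee_rot"]; M=R.from_quat(np.r_[q[1:],q[0]]).as_matrix(); print(M.round(3))
E
```

```text
tip2v (array([557.50832129, 203.13587325, 117.08467432]), np.float64(0.9363000807470219)) tip@118 [557.30572403 202.53538344] [558.52853622 203.2554256 ]
hole [576.41595592 -77.93845838]  pred 574.2 -75.8
[575.98532891 -76.95386082]
[[-0.001  0.359  0.933]
 [-0.001  0.933 -0.359]
 [-1.    -0.001 -0.   ]]
```

>>> carry_out:
  targets:
    - {"x":0.06,"y":-0.04,"z":0,"az":-0.17,"hand":1}
    - {"x":0.1,"y":-0.08,"z":0,"az":-0.34,"hand":1}
    - {"x":0.15,"y":-0.12,"z":0,"az":-0.51,"hand":1}
    - {"x":0.2,"y":-0.155,"z":-0.01,"az":-0.68,"hand":1}
    - {"x":0.245,"y":-0.19,"z":-0.02,"az":-0.85,"hand":1}
  grip_force: 30

```text
invalid input at $.targets[0]: expected keys x, y, z, ax, ay, az, hand
```

>>> carry_out:
  targets:
    - {"x":0.045,"y":-0.035,"z":-0.01,"az":-0.17,"hand":1}
    - {"x":0.085,"y":-0.065,"z":-0.02,"az":-0.34,"hand":1}
    - {"x":0.124,"y":-0.097,"z":-0.035,"az":-0.354,"hand":1}
    - {"x":0.124,"y":-0.097,"z":-0.06,"az":-0.354,"hand":1}
    - {"x":0.124,"y":-0.097,"z":-0.06,"az":-0.354,"hand":1}

```text
invalid input at $.targets[0]: expected keys x, y, z, ax, ay, az, hand
```

>>> carry_out:
  targets:
    - {"x":0.06,"y":-0.04,"z":0,"ax":0,"ay":0,"az":-0.17,"hand":1}
    - {"x":0.1,"y":-0.08,"z":0,"ax":0,"ay":0,"az":-0.34,"hand":1}
    - {"x":0.15,"y":-0.12,"z":0,"ax":0,"ay":0,"az":-0.51,"hand":1}
    - {"x":0.2,"y":-0.155,"z":-0.01,"ax":0,"ay":0,"az":-0.68,"hand":1}
    - {"x":0.245,"y":-0.19,"z":-0.02,"ax":0,"ay":0,"az":-0.85,"hand":1}
  grip_force: 30

```text
time_s: 0.72
eef_pos: [434.7, 298.6, 211.0]
ee_rot: [0.579, 0.406, 0.579, -0.406]
force: [-0.1, 0.7, 0.9]
grip_width: 1.0
```

>>> carry_out:
  targets:
    - {"x":0.045,"y":-0.035,"z":-0.01,"ax":0,"ay":0,"az":-0.17,"hand":1}
    - {"x":0.085,"y":-0.065,"z":-0.02,"ax":0,"ay":0,"az":-0.34,"hand":1}
    - {"x":0.124,"y":-0.097,"z":-0.03,"ax":0,"ay":0,"az":-0.354,"hand":1}
    - {"x":0.124,"y":-0.097,"z":-0.05,"ax":0,"ay":0,"az":-0.354,"hand":1}
    - {"x":0.124,"y":-0.097,"z":-0.05,"ax":0,"ay":0,"az":-0.354,"hand":1}

```text
time_s: 1.35
eef_pos: [556.6, 202.7, 159.6]
ee_rot: [-0.499, -0.499, -0.501, 0.501]
force: [-0.4, 1.1, -0.1]
grip_width: 0.999
```

>>> carry_out:
  targets:
    - {"x":0.001,"y":0,"z":-0.03,"ax":0,"ay":0,"az":0,"hand":1}
    - {"x":0.001,"y":0,"z":-0.06,"ax":0,"ay":0,"az":0,"hand":1}
    - {"x":0.001,"y":0,"z":-0.09,"ax":0,"ay":0,"az":0,"hand":1}
    - {"x":0.001,"y":0,"z":-0.09,"ax":0,"ay":0,"az":0,"hand":0.2}
    - {"x":0.001,"y":0,"z":-0.09,"ax":0,"ay":0,"az":0,"hand":-0.3}

```text
time_s: 1.98
eef_pos: [559.0, 203.5, 73.1]
ee_rot: [0.501, 0.501, 0.5, -0.499]
force: [0.2, 0.4, 0.5]
grip_width: 0.606
```

>>> carry_out:
  targets:
    - {"x":0,"y":0,"z":0,"ax":0,"ay":0,"az":0,"hand":-1}
    - {"x":0,"y":0,"z":0,"ax":0,"ay":0,"az":0,"hand":-1}
    - {"x":0,"y":0,"z":0,"ax":0,"ay":0,"az":0,"hand":-1}
    - {"x":0,"y":0,"z":0,"ax":0,"ay":0,"az":0,"hand":-1}
    - {"x":0,"y":0,"z":0,"ax":0,"ay":0,"az":0,"hand":-1}

```text
time_s: 2.6
eef_pos: [558.7, 203.2, 72.1]
ee_rot: [0.5, 0.5, 0.5, -0.5]
force: [-1.0, -0.5, 5.6]
grip_width: 0.129
```

>>> carry_out:
  targets:
    - {"x":0,"y":0,"z":0.01,"ax":0,"ay":0,"az":0,"hand":-1}
    - {"x":0,"y":0,"z":0.025,"ax":0,"ay":0,"az":0,"hand":-1}
    - {"x":0,"y":0,"z":0.045,"ax":0,"ay":0,"az":0,"hand":-1}
    - {"x":0,"y":0,"z":0.065,"ax":0,"ay":0,"az":0,"hand":-1}
    - {"x":0,"y":0,"z":0.07,"ax":0,"ay":0,"az":0,"hand":-1}

```text
time_s: 3.22
eef_pos: [558.9, 203.2, 143.2]
ee_rot: [0.501, 0.501, 0.499, -0.499]
force: [0.3, -0.6, -0.9]
grip_width: 0.127
```

>>> carry_out:
  targets:
    - {"x":0.001,"y":-0.03,"z":0,"ax":0,"ay":0,"az":0,"hand":-1}
    - {"x":0.005,"y":-0.08,"z":0,"ax":0,"ay":0,"az":0,"hand":-1}
    - {"x":0.009,"y":-0.13,"z":0,"ax":0,"ay":0,"az":0,"hand":-1}
    - {"x":0.012,"y":-0.17,"z":0,"ax":0,"ay":0,"az":0,"hand":-1}
    - {"x":0.014,"y":-0.2,"z":0,"ax":0,"ay":0,"az":0,"hand":-1}

```text
time_s: 3.85
eef_pos: [572.1, 1.4, 141.0]
ee_rot: [-0.5, -0.5, -0.5, 0.5]
force: [-0.2, -0.2, 0.8]
grip_width: 0.131
```

>>> carry_out:
  targets:
    - {"x":0.001,"y":-0.03,"z":0,"ax":0,"ay":0,"az":0,"hand":-1}
    - {"x":0.003,"y":-0.06,"z":0,"ax":0,"ay":0,"az":0,"hand":-1}
    - {"x":0.003,"y":-0.08,"z":0,"ax":0,"ay":0,"az":0,"hand":-1}
    - {"x":0.003,"y":-0.08,"z":0,"ax":0,"ay":0,"az":0,"hand":-1}
    - {"x":0.003,"y":-0.08,"z":0,"ax":0,"ay":0,"az":0,"hand":-1}

```text
time_s: 4.47
eef_pos: [575.2, -76.0, 141.2]
ee_rot: [0.5, 0.5, 0.5, -0.5]
force: [-0.2, -0.2, 0.2]
grip_width: 0.134
```

```bash
python3 - <<'E'
from h import *
t=viewer.capture("top"); s=viewer.capture("scene")
cv2.imwrite("pics/t1.png",t); cv2.imwrite("pics/s1.png",s)
print(ctrl.sense()["eef_pos"],ctrl.sense()["grip_width"])
k=5
cv2.imwrite("pics/z3.png",np.hstack([cv2.resize(i[y:y+110,x:x+80],None,fx=k,fy=k,interpolation=cv2.INTER_CUBIC) for i,x,y in((t,330,180),(s,215,160))]))
E
```

```text
[575.26944643 -75.92025173 141.29839376] 0.1293090594955456
```

View pics/z3.png

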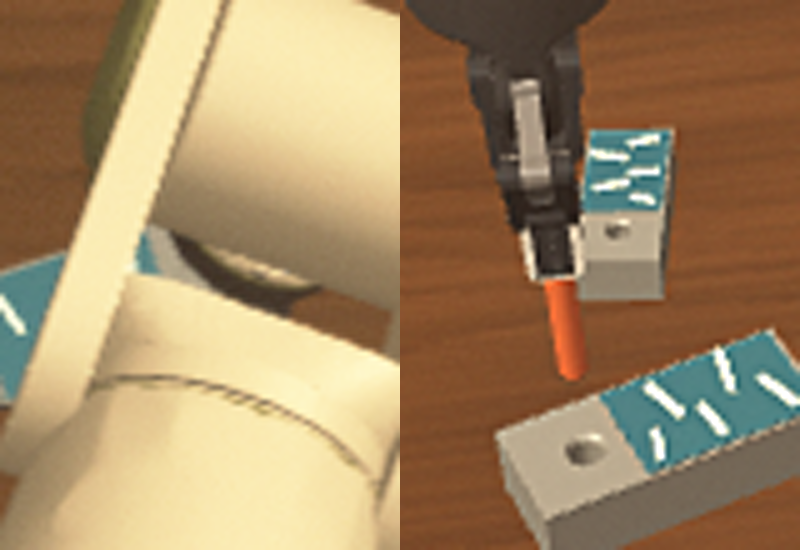

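```bash
python3 - <<'E'
from h import *
for z in (77,100,125): print(z,proj("scene",[575.3,-75.9,z]))
s=cv2.imread("pics/s1.png").astype(int)
m=(s[...,2]>150)&(s[...,2]-s[...,1]>90)&(s[...,0]<90)
for y in range(214,238):
    x=np.nonzero(m[y,315-100:360-100+0])[0]+215 if 0 else np.nonzero(m[y,300:360])[0]+300
    x2=np.nonzero(m[y,235:260])[0]+235
    if len(x2): print(y,x2.min(),x2.max(),x2.mean())
E
```

```text
77 [249.56335542 234.80826008]
100 [248.2897085  226.66725085]
125 [246.85367195 217.48826521]
216 244 248 246.0
217 244 248 246.0
218 244 248 246.0
219 244 248 246.0
220 244 248 246.0
221 245 248 246.5
222 245 248 246.5
223 245 248 246.5
224 245 249 247.0
225 245 249 247.0
226 246 249 247.5
227 246 249 247.5
228 246 249 247.5
229 246 249 247.5
230 246 250 248.0
231 246 250 248.0
232 247 250 248.5
233 247 250 248.5
234 247 250 248.5
235 248 250 249.0
```

The mast hangs vertical in the scene view, with its foot at about (249,235) and in line with the hole. I'll lower it gradually while watching the force.

>>> carry_out:
  targets:
    - {"x":0.001,"y":0,"z":-0.015,"ax":0,"ay":0,"az":0,"hand":-1}
    - {"x":0.001,"y":0,"z":-0.03,"ax":0,"ay":0,"az":0,"hand":-1}
    - {"x":0.001,"y":0,"z":-0.038,"ax":0,"ay":0,"az":0,"hand":-1}
    - {"x":0.001,"y":0,"z":-0.044,"ax":0,"ay":0,"az":0,"hand":-1}
    - {"x":0.001,"y":0,"z":-0.048,"ax":0,"ay":0,"az":0,"hand":-1}

```text
time_s: 5.2
eef_pos: [576.3, -77.0, 93.0]
ee_rot: [0.5, 0.5, 0.5, -0.5]
force: [0.4, -0.0, -0.0]
grip_width: 0.13
```

>>> carry_out:
  targets:
    - {"x":0,"y":0,"z":-0.005,"ax":0,"ay":0,"az":0,"hand":-1}
    - {"x":0,"y":0,"z":-0.01,"ax":0,"ay":0,"az":0,"hand":-1}
    - {"x":0,"y":0,"z":-0.014,"ax":0,"ay":0,"az":0,"hand":-1}
    - {"x":0,"y":0,"z":-0.017,"ax":0,"ay":0,"az":0,"hand":-1}
    - {"x":0,"y":0,"z":-0.018,"ax":0,"ay":0,"az":0,"hand":-1}

```text
time_s: 5.82
eef_pos: [576.3, -76.9, 75.1]
ee_rot: [0.5, 0.5, 0.5, -0.5]
force: [-0.7, 0.4, -0.0]
grip_width: 0.129
```

>>> carry_out:
  targets:
    - {"x":0,"y":0,"z":-0.001,"ax":0,"ay":0,"az":0,"hand":-1}
    - {"x":0,"y":0,"z":-0.001,"ax":0,"ay":0,"az":0,"hand":-0.5}
    - {"x":0,"y":0,"z":-0.001,"ax":0,"ay":0,"az":0,"hand":0}
    - {"x":0,"y":0,"z":-0.001,"ax":0,"ay":0,"az":0,"hand":0.5}
    - {"x":0,"y":0,"z":-0.001,"ax":0,"ay":0,"az":0,"hand":0.5}

```text
time_s: 6.45
eef_pos: [576.3, -76.9, 74.3]
ee_rot: [0.5, 0.5, 0.5, -0.5]
force: [-0.1, 0.1, -0.6]
grip_width: 0.749
```

>>> carry_out:
  targets:
    - {"x":0,"y":0,"z":0.03,"ax":0,"ay":0,"az":0,"hand":1}
    - {"x":0,"y":0,"z":0.07,"ax":0,"ay":0,"az":0,"hand":1}
    - {"x":0,"y":0,"z":0.11,"ax":0,"ay":0,"az":0.0,"hand":1}
    - {"x":-0.01,"y":0.05,"z":0.11,"ax":0,"ay":0,"az":0.16,"hand":1}
    - {"x":-0.02,"y":0.1,"z":0.11,"ax":0,"ay":0,"az":0.326,"hand":1}

```text
time_s: 7.08
eef_pos: [556.0, 24.0, 184.7]
ee_rot: [0.576, 0.411, 0.575, -0.411]
force: [0.7, -0.2, -0.1]
grip_width: 0.995
```

```bash
python3 - <<'E'
from h import *
t=viewer.capture("top"); s=viewer.capture("scene")
cv2.imwrite("pics/t2.png",t); cv2.imwrite("pics/s2.png",s)
print(ctrl.sense()["eef_pos"],ctrl.sense()["grip_width"])
k=4
cv2.imwrite("pics/z4.png",np.vstack([cv2.resize(i[y:y+75,x:x+190],None,fx=k,fy=k,interpolation=cv2.INTER_CUBIC) for i,x,y in((t,315,195),(s,180,195))]))
E
```

```text
[555.29647967  26.93170871 184.61860534] 0.9975020083842581
```

View pics/z4.png

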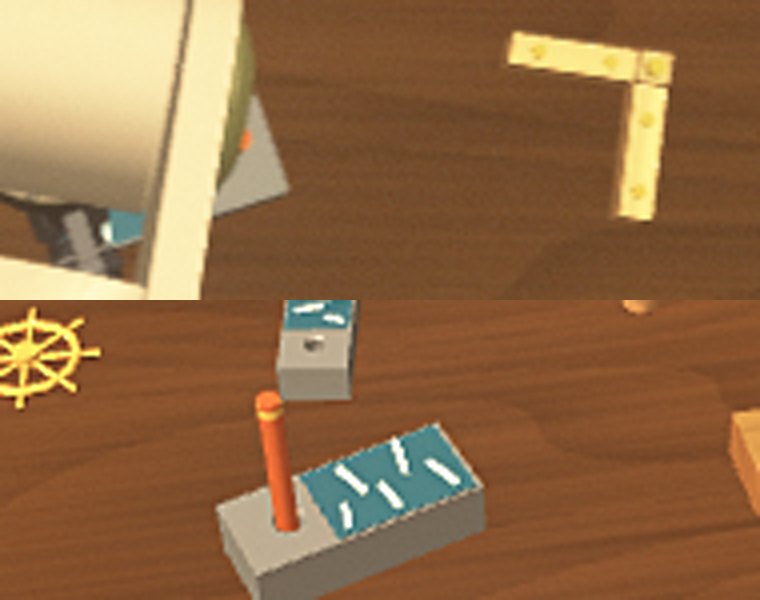

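The mast stands upright in the hole (scene foot at about (252,252), tip at about (247,220)). I'll now grip the base across its width at base x = -35.

>>> carry_out:
  targets:
    - {"x":-0.003,"y":-0.033,"z":0,"ax":0,"ay":0,"az":0,"hand":1}
    - {"x":-0.003,"y":-0.033,"z":-0.05,"ax":0,"ay":0,"az":0,"hand":1}
    - {"x":-0.003,"y":-0.033,"z":-0.09,"ax":0,"ay":0,"az":0,"hand":1}
    - {"x":-0.003,"y":-0.033,"z":-0.13,"ax":0,"ay":0,"az":0,"hand":1}
    - {"x":-0.003,"y":-0.033,"z":-0.15,"ax":0,"ay":0,"az":0,"hand":1}

```text
time_s: 7.8
eef_pos: [552.5, -10.3, 32.2]
ee_rot: [0.573, 0.412, 0.575, -0.413]
force: [0.5, 0.2, 0.5]
grip_width: 1.002
```

>>> carry_out:
  targets:
    - {"x":0,"y":0,"z":-0.01,"ax":0,"ay":0,"az":0,"hand":1}
    - {"x":0,"y":0,"z":-0.02,"ax":0,"ay":0,"az":0,"hand":1}
    - {"x":0,"y":0,"z":-0.028,"ax":0,"ay":0,"az":0,"hand":1}
    - {"x":0,"y":0,"z":-0.032,"ax":0,"ay":0,"az":0,"hand":1}
    - {"x":0,"y":0,"z":-0.032,"ax":0,"ay":0,"az":0,"hand":1}

```text
time_s: 8.43
eef_pos: [553.4, -9.9, 2.4]
ee_rot: [0.575, 0.412, 0.574, -0.412]
force: [0.2, -0.6, -0.3]
grip_width: 1.002
```

Now I'll close slowly on the base.

>>> carry_out:
  targets:
    - {"x":0,"y":0,"z":0,"ax":0,"ay":0,"az":0,"hand":0.7}
    - {"x":0,"y":0,"z":0,"ax":0,"ay":0,"az":0,"hand":0.5}
    - {"x":0,"y":0,"z":0,"ax":0,"ay":0,"az":0,"hand":0.35}
    - {"x":0,"y":0,"z":0,"ax":0,"ay":0,"az":0,"hand":0.25}
    - {"x":0,"y":0,"z":0,"ax":0,"ay":0,"az":0,"hand":0.1}
  grip_force: 40

```text
time_s: 9.05
eef_pos: [553.5, -9.9, 2.6]
ee_rot: [0.575, 0.412, 0.574, -0.412]
force: [-0.5, 0.5, 4.5]
grip_width: 0.647
```

>>> carry_out:
  targets:
    - {"x":0,"y":0,"z":0,"ax":0,"ay":0,"az":0,"hand":-0.5}
    - {"x":0,"y":0,"z":0,"ax":0,"ay":0,"az":0,"hand":-1}
    - {"x":0,"y":0,"z":0,"ax":0,"ay":0,"az":0,"hand":-1}
    - {"x":0,"y":0,"z":0,"ax":0,"ay":0,"az":0,"hand":-1}

```text
time_s: 9.55
eef_pos: [553.5, -9.9, 2.6]
ee_rot: [0.575, 0.412, 0.574, -0.412]
force: [-0.2, 1.2, 5.5]
grip_width: 0.649
```

>>> carry_out:
  targets:
    - {"x":0.002,"y":-0.01,"z":0,"ax":0,"ay":0,"az":-0.03,"hand":-1}
    - {"x":0.006,"y":-0.026,"z":0,"ax":0,"ay":0,"az":-0.08,"hand":-1}
    - {"x":0.011,"y":-0.044,"z":0,"ax":0,"ay":0,"az":-0.14,"hand":-1}
    - {"x":0.016,"y":-0.062,"z":0,"ax":0,"ay":0,"az":-0.2,"hand":-1}
    - {"x":0.021,"y":-0.08,"z":0,"ax":0,"ay":0,"az":-0.26,"hand":-1}

```text
time_s: 10.18
eef_pos: [574.5, -89.5, 2.6]
ee_rot: [0.516, 0.484, 0.516, -0.483]
force: [-1.0, 6.8, 7.6]
grip_width: 0.651
```

>>> carry_out:
  targets:
    - {"x":0.005,"y":-0.018,"z":0,"ax":0,"ay":0,"az":-0.06,"hand":-1}
    - {"x":0.01,"y":-0.036,"z":0,"ax":0,"ay":0,"az":-0.12,"hand":-1}
    - {"x":0.015,"y":-0.054,"z":0,"ax":0,"ay":0,"az":-0.17,"hand":-1}
    - {"x":0.019,"y":-0.07,"z":0,"ax":0,"ay":0,"az":-0.2,"hand":-1}
    - {"x":0.021,"y":-0.078,"z":0,"ax":0,"ay":0,"az":-0.211,"hand":-1}

```text
time_s: 10.8
eef_pos: [595.5, -167.6, 2.6]
ee_rot: [0.462, 0.536, 0.463, -0.535]
force: [-1.1, 7.6, 8.3]
grip_width: 0.65
```

```bash
python3 - <<'E'
from h import *
t=viewer.capture("top"); s=viewer.capture("scene")
cv2.imwrite("pics/t3.png",t); cv2.imwrite("pics/s3.png",s)
S=ctrl.sense();print(S["eef_pos"],S["grip_width"],S["ee_rot"],S["force"])
k=4
cv2.imwrite("pics/z5.png",np.vstack([cv2.resize(i[y:y+75,x:x+190],None,fx=k,fy=k,interpolation=cv2.INTER_CUBIC) for i,x,y in((t,350,190),(s,90,235))]))
E
```

```text
[ 595.66959573 -168.45828609    2.66411027] 0.6517663081563637 [ 0.46244102  0.53533215  0.4619646  -0.53493598] [ 0.2778714  -1.51049603  4.59473318]
```

View pics/z5.png

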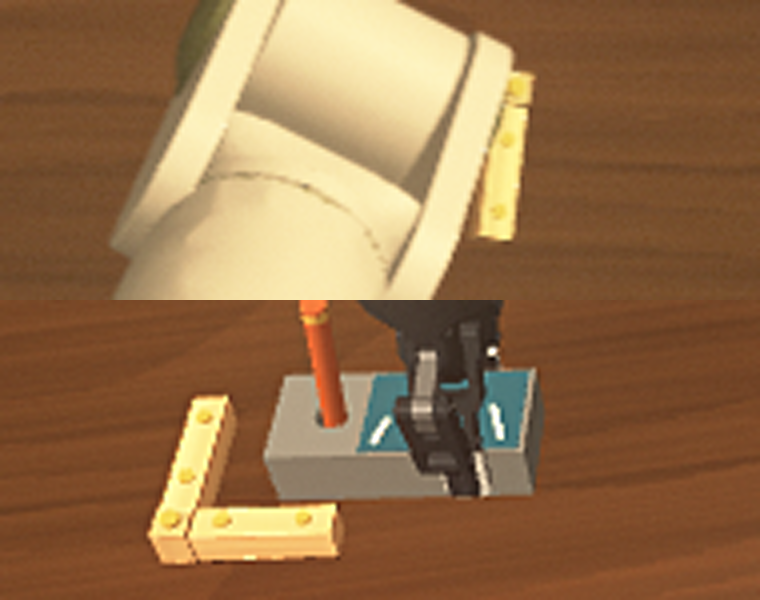

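```bash
python3 - <<'E'
from h import *
def P(x,y,z): return onz("scene",90+(x+.5)/4-.5,235+(y-300+.5)/4-.5,z)
def seg(n,a,b,z):
    p,q=P(*a,z),P(*b,z); d=q-p; print(n,p.round(1),q.round(1),np.hypot(*d).round(1),np.degrees(np.arctan2(d[1],d[0])).round(2))
seg("base front top",(522,448),(268,456),34)
seg("base mastend top",(284,376),(268,456),34)
seg("base back edge bottom/front",(530,494),(281,498),0)
seg("side inner top",(333,505),(192,511),20)
seg("side outer top",(337,552),(194,560),20)
seg("end inner top",(226,402),(186,511),20)
seg("end outer top",(192,398),(152,533),20)
for z in (34,120): print(z,proj("scene",[576,-77,z]))
E
```

```text
base front top [ 625.5 -143. ] [ 608.5 -268.6] 126.7 -97.68
base mastend top [ 554.3 -264. ] [ 608.5 -268.6] 54.5 -4.88
base back edge bottom/front [ 627.3 -144.2] [ 607.6 -270.5] 127.8 -98.84
side inner top [ 634.1 -238.7] [ 625.8 -307.8] 69.6 -96.89
side outer top [ 664.3 -235.6] [ 657.1 -304. ] 68.8 -95.96
end inner top [ 554.1 -297.1] [ 625.3 -310.8] 72.5 -10.93
end outer top [ 548.1 -315. ] [ 636.5 -326. ] 89.2 -7.14
34 [251.3284207  249.60788776]
120 [246.60679953 219.66212518]
```

The scene view shows the mast upright in the hole, with its tip where a seated mast should project. The base is parallel to the jig, with gaps of about 30 mm to the end fence and 19 mm to the side fence. I'll close most of both gaps.

>>> carry_out:
  targets:
    - {"x":0.002,"y":-0.006,"z":0,"ax":0,"ay":0,"az":0,"hand":-1}
    - {"x":0.005,"y":-0.013,"z":0,"ax":0,"ay":0,"az":0,"hand":-1}
    - {"x":0.008,"y":-0.02,"z":0,"ax":0,"ay":0,"az":0,"hand":-1}
    - {"x":0.01,"y":-0.025,"z":0,"ax":0,"ay":0,"az":0,"hand":-1}
    - {"x":0.011,"y":-0.027,"z":0,"ax":0,"ay":0,"az":0,"hand":-1}

```text
time_s: 11.52
eef_pos: [606.2, -193.9, 2.7]
ee_rot: [0.462, 0.535, 0.463, -0.535]
force: [-3.5, 8.0, 9.7]
grip_width: 0.648
```

>>> carry_out:
  targets:
    - {"x":0,"y":0,"z":0,"ax":0,"ay":0,"az":0,"hand":-1}

```text
time_s: 11.65
eef_pos: [606.3, -194.1, 2.7]
ee_rot: [0.462, 0.535, 0.463, -0.535]
force: [-2.0, 4.9, 7.5]
grip_width: 0.649
```

>>> carry_out:
  targets:
    - {"x":-0.0002,"y":-0.001,"z":0,"ax":0,"ay":0,"az":0,"hand":-1}
    - {"x":-0.0003,"y":-0.002,"z":0,"ax":0,"ay":0,"az":0,"hand":-1}
    - {"x":-0.0004,"y":-0.003,"z":0,"ax":0,"ay":0,"az":0,"hand":-1}
    - {"x":-0.0004,"y":-0.003,"z":0,"ax":0,"ay":0,"az":0,"hand":-1}

```text
time_s: 12.15
eef_pos: [606.2, -197.0, 2.7]
ee_rot: [0.462, 0.535, 0.463, -0.534]
force: [0.4, 5.5, 6.4]
grip_width: 0.651
```

>>> carry_out:
  targets:
    - {"x":-0.0002,"y":-0.001,"z":0,"ax":0,"ay":0,"az":0,"hand":-1}
    - {"x":-0.0003,"y":-0.002,"z":0,"ax":0,"ay":0,"az":0,"hand":-1}
    - {"x":-0.0003,"y":-0.002,"z":0,"ax":0,"ay":0,"az":0,"hand":-1}

```text
time_s: 12.52
eef_pos: [605.9, -199.0, 2.6]
ee_rot: [0.462, 0.535, 0.463, -0.534]
force: [0.9, 5.1, 6.0]
grip_width: 0.648
```

>>> carry_out:
  targets:
    - {"x":0.001,"y":-0.0001,"z":0,"ax":0,"ay":0,"az":0,"hand":-1}
    - {"x":0.002,"y":-0.0003,"z":0,"ax":0,"ay":0,"az":0,"hand":-1}
    - {"x":0.003,"y":-0.0004,"z":0,"ax":0,"ay":0,"az":0,"hand":-1}
    - {"x":0.003,"y":-0.0004,"z":0,"ax":0,"ay":0,"az":0,"hand":-1}

```text
time_s: 13.02
eef_pos: [607.8, -199.8, 2.7]
ee_rot: [-0.462, -0.535, -0.463, 0.535]
force: [-7.1, 3.4, 9.3]
grip_width: 0.646
```

>>> carry_out:
  targets:
    - {"x":0.001,"y":-0.0001,"z":0,"ax":0,"ay":0,"az":0,"hand":-1}
    - {"x":0.002,"y":-0.0003,"z":0,"ax":0,"ay":0,"az":0,"hand":-1}
    - {"x":0.002,"y":-0.0003,"z":0,"ax":0,"ay":0,"az":0,"hand":-1}

```text
time_s: 13.4
eef_pos: [609.8, -200.4, 2.7]
ee_rot: [-0.462, -0.535, -0.463, 0.535]
force: [-6.6, 2.3, 9.2]
grip_width: 0.654
```

```bash
python3 - <<'E'
from h import *
s=viewer.capture("scene"); cv2.imwrite("pics/s4.png",s)
S=ctrl.sense();print(S["eef_pos"],S["force"],S["wrist_torque"])
cv2.imwrite("pics/z6.png",cv2.resize(s[235:325,110:240],None,fx=6,fy=6,interpolation=cv2.INTER_CUBIC))
E
```

```text
[ 609.77932767 -200.41493348    2.69453654] [-7.83905644  2.2897987   9.63174983] [ 0.30172092  0.98889151 -0.16025116]
```

View pics/z6.png

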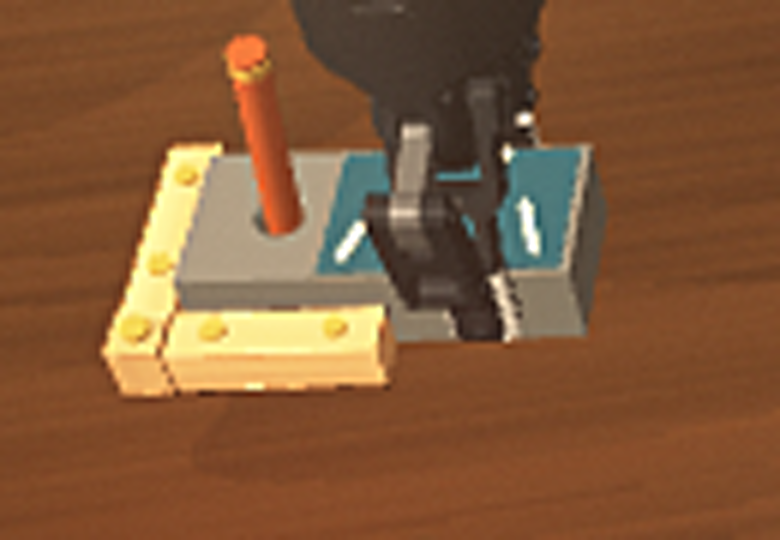

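The scene view shows the base close to both fences and parallel to them, with the mast upright (foot at 6x crop (285,230)). I'll keep creeping in small steps.

>>> carry_out:
  targets:
    - {"x":0.001,"y":-0.0001,"z":0,"ax":0,"ay":0,"az":0,"hand":-1}
    - {"x":0.002,"y":-0.0003,"z":0,"ax":0,"ay":0,"az":0,"hand":-1}
    - {"x":0.002,"y":-0.0003,"z":0,"ax":0,"ay":0,"az":0,"hand":-1}

```text
time_s: 13.82
eef_pos: [610.5, -200.6, 2.8]
ee_rot: [-0.461, -0.534, -0.464, 0.536]
force: [-17.4, 2.8, 15.2]
grip_width: 0.651
```

>>> carry_out:
  targets:
    - {"x":-0.0002,"y":-0.001,"z":0,"ax":0,"ay":0,"az":0,"hand":-1}
    - {"x":-0.0003,"y":-0.002,"z":0,"ax":0,"ay":0,"az":0,"hand":-1}
    - {"x":-0.0003,"y":-0.002,"z":0,"ax":0,"ay":0,"az":0,"hand":-1}

```text
time_s: 14.2
eef_pos: [610.5, -200.6, 2.8]
ee_rot: [-0.46, -0.534, -0.465, 0.535]
force: [-13.8, 13.8, 17.0]
grip_width: 0.648
```

>>> carry_out:
  targets:
    - {"x":-0.0015,"y":0.0002,"z":0.0003,"ax":0,"ay":0,"az":0,"hand":-1}
    - {"x":-0.003,"y":0.0004,"z":0.0005,"ax":0,"ay":0,"az":0,"hand":-1}
    - {"x":-0.003,"y":0.0004,"z":0.0005,"ax":0,"ay":0,"az":0,"hand":-1}

```text
time_s: 14.58
eef_pos: [609.3, -202.2, 2.7]
ee_rot: [0.462, 0.535, 0.463, -0.535]
force: [-0.0, 4.2, 2.2]
grip_width: 0.649
```

>>> carry_out:
  targets:
    - {"x":-0.0002,"y":-0.001,"z":0,"ax":0,"ay":0,"az":0,"hand":-1}
    - {"x":-0.0003,"y":-0.002,"z":0,"ax":0,"ay":0,"az":0,"hand":-1}
    - {"x":-0.0003,"y":-0.002,"z":0,"ax":0,"ay":0,"az":0,"hand":-1}

```text
time_s: 14.95
eef_pos: [609.1, -203.4, 2.7]
ee_rot: [0.462, 0.535, 0.463, -0.535]
force: [0.1, 8.9, 3.0]
grip_width: 0.647
```

>>> carry_out:
  targets:
    - {"x":-0.0002,"y":-0.001,"z":0,"ax":0,"ay":0,"az":0,"hand":-1}
    - {"x":-0.0003,"y":-0.002,"z":0,"ax":0,"ay":0,"az":0,"hand":-1}
    - {"x":-0.0003,"y":-0.002,"z":0,"ax":0,"ay":0,"az":0,"hand":-1}

```text
time_s: 15.32
eef_pos: [608.9, -203.5, 2.7]
ee_rot: [0.461, 0.536, 0.464, -0.534]
force: [1.6, 18.2, 6.6]
grip_width: 0.648
```

>>> carry_out:
  targets:
    - {"x":0.001,"y":-0.0001,"z":0,"ax":0,"ay":0,"az":0,"hand":-1}
    - {"x":0.002,"y":-0.0003,"z":0,"ax":0,"ay":0,"az":0,"hand":-1}
    - {"x":0.002,"y":-0.0003,"z":0,"ax":0,"ay":0,"az":0,"hand":-1}

```text
time_s: 15.7
eef_pos: [609.1, -203.4, 2.8]
ee_rot: [-0.46, -0.535, -0.466, 0.535]
force: [-9.7, 20.3, 14.4]
grip_width: 0.646
```

>>> carry_out:
  targets:
    - {"x":0.0003,"y":0.0015,"z":0.0003,"ax":0,"ay":0,"az":0,"hand":-1}
    - {"x":0.0003,"y":0.0022,"z":0.0003,"ax":0,"ay":0,"az":0,"hand":-1}
    - {"x":0.001,"y":0.0021,"z":0.0003,"ax":0,"ay":0,"az":0,"hand":-1}
    - {"x":0.001,"y":0.0021,"z":0.0003,"ax":0,"ay":0,"az":0,"hand":-1}

```text
time_s: 16.2
eef_pos: [609.4, -203.4, 2.8]
ee_rot: [-0.46, -0.534, -0.465, 0.536]
force: [-12.8, 9.6, 10.0]
grip_width: 0.648
```

>>> carry_out:
  targets:
    - {"x":0,"y":-0.0015,"z":0,"ax":0,"ay":0,"az":0,"hand":-1}
    - {"x":0,"y":-0.0025,"z":0,"ax":0,"ay":0,"az":0,"hand":-1}
    - {"x":0,"y":-0.0025,"z":0,"ax":0,"ay":0,"az":0,"hand":-1}

```text
time_s: 16.58
eef_pos: [609.4, -203.4, 2.8]
ee_rot: [-0.459, -0.535, -0.466, 0.535]
force: [-12.9, 22.1, 15.1]
grip_width: 0.649
```

```bash
python3 - <<'E'
from h import *
t=viewer.capture("top"); s=viewer.capture("scene"); cv2.imwrite("pics/s5.png",s); cv2.imwrite("pics/t5.png",t)
S=ctrl.sense();print(S["eef_pos"],S["force"],S["wrist_torque"],S["ee_rot"])
cv2.imwrite("pics/z7.png",np.hstack([cv2.resize(s[250:310,125:215],None,fx=8,fy=8,interpolation=cv2.INTER_CUBIC)]))
E
```

```text
[ 609.44864384 -203.37764964    2.81007881] [-13.81377166  21.68944905  14.78923166] [ 2.88962213  1.8494822  -0.65059643] [-0.45861221 -0.53473064 -0.46604639  0.53529315]
```

View pics/z7.png

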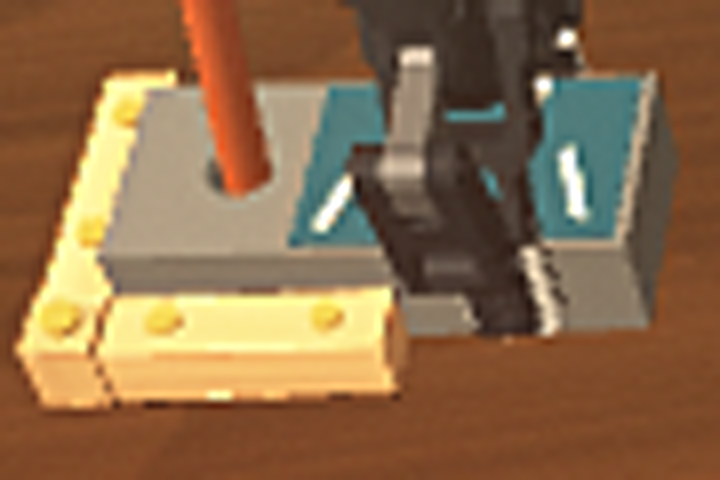

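>>> carry_out:
  targets:
    - {"x":-0.0005,"y":0.0025,"z":0,"ax":0,"ay":0,"az":0,"hand":-1}
    - {"x":-0.0005,"y":0.0045,"z":0,"ax":0,"ay":0,"az":0,"hand":-1}
    - {"x":-0.0005,"y":0.005,"z":0,"ax":0,"ay":0,"az":0,"hand":-1}

```text
time_s: 17.05
eef_pos: [610.1, -203.3, 2.7]
ee_rot: [-0.462, -0.534, -0.463, 0.536]
force: [-5.9, -3.1, 0.9]
grip_width: 0.644
```

>>> carry_out:
  targets:
    - {"x":0.001,"y":0,"z":0,"ax":0,"ay":0,"az":0,"hand":-1}
    - {"x":0.002,"y":0,"z":0,"ax":0,"ay":0,"az":0,"hand":-1}
    - {"x":0.002,"y":0,"z":0,"ax":0,"ay":0,"az":0,"hand":-1}

```text
time_s: 17.42
eef_pos: [610.2, -203.2, 2.8]
ee_rot: [-0.46, -0.533, -0.464, 0.537]
force: [-19.3, -2.2, 11.3]
grip_width: 0.648
```

>>> carry_out:
  targets:
    - {"x":-0.0018,"y":0,"z":0,"ax":0,"ay":0,"az":0,"hand":-1}
    - {"x":-0.0018,"y":-0.0015,"z":0,"ax":0,"ay":0,"az":0,"hand":-1}
    - {"x":-0.0018,"y":-0.003,"z":0,"ax":0,"ay":0,"az":0,"hand":-1}
    - {"x":-0.0018,"y":-0.005,"z":0,"ax":0,"ay":0,"az":0,"hand":-1}
    - {"x":-0.0018,"y":-0.005,"z":0,"ax":0,"ay":0,"az":0,"hand":-1}

```text
time_s: 18.05
eef_pos: [610.0, -203.5, 2.8]
ee_rot: [0.46, 0.535, 0.466, -0.535]
force: [-9.4, 19.9, 10.9]
grip_width: 0.649
```

>>> carry_out:
  targets:
    - {"x":0.001,"y":0,"z":0,"ax":0,"ay":0,"az":0,"hand":-1}
    - {"x":0.0025,"y":0,"z":0,"ax":0,"ay":0,"az":0,"hand":-1}
    - {"x":0.0025,"y":0,"z":0,"ax":0,"ay":0,"az":0,"hand":-1}

```text
time_s: 18.42
eef_pos: [610.1, -203.5, 2.8]
ee_rot: [-0.458, -0.533, -0.467, 0.536]
force: [-25.4, 21.4, 21.8]
grip_width: 0.646
```

```bash
python3 - <<'E'
from h import *
from scipy.spatial.transform import Rotation as R
s=viewer.capture("scene"); cv2.imwrite("pics/s6.png",s)
S=ctrl.sense();print(S["eef_pos"],S["force"],S["wrist_torque"])
q=S["ee_rot"];M=R.from_quat(np.r_[q[1:],q[0]]).as_matrix();print(M.round(4),np.degrees(np.arctan2(M[1,1],M[0,1])))
cv2.imwrite("pics/z8.png",cv2.resize(s[230:310,125:225],None,fx=7.5,fy=7.5,interpolation=cv2.INTER_CUBIC))
E
```

```text
[ 610.08761335 -203.46949021    2.85574656] [-25.226026    21.11371638  21.29302894] [ 2.7311243   3.48433143 -0.38229089]
[[-0.0118  0.9895 -0.1441]
 [ 0.0079 -0.144  -0.9895]
 [-0.9999 -0.0128 -0.0062]] -8.279841208380596
```

View pics/z8.png

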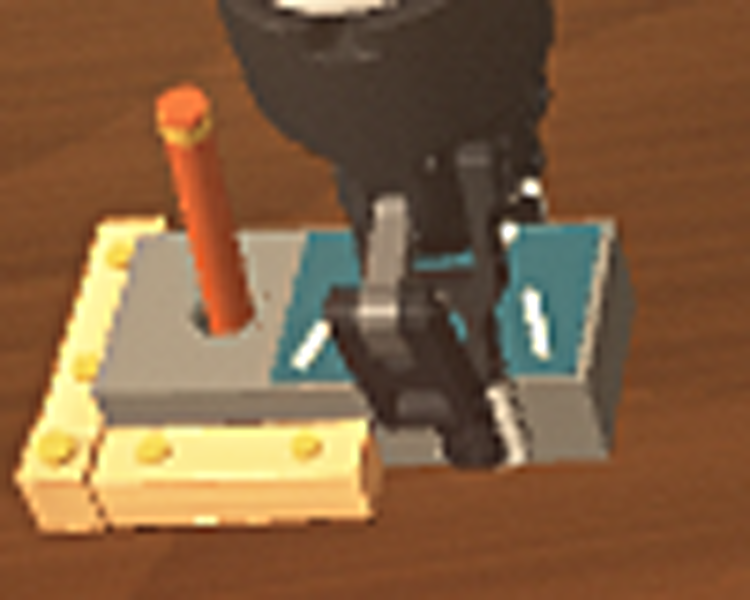

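The scene view shows the base flush in the corner, with the strip of face above the side fence about equal at both ends (roughly 36–38 px at 7.5x), and the mast upright. The tool is pressing down with 21 N, so I'll ease that to put more of the load on the fences instead of the desk.

>>> carry_out:
  targets:
    - {"x":0,"y":0,"z":0.0005,"ax":0,"ay":0,"az":0,"hand":-1}
    - {"x":0,"y":0,"z":0.001,"ax":0,"ay":0,"az":0,"hand":-1}
    - {"x":0,"y":0,"z":0.001,"ax":0,"ay":0,"az":0,"hand":-1}

```text
time_s: 18.85
eef_pos: [610.1, -203.5, 2.9]
ee_rot: [-0.458, -0.534, -0.467, 0.536]
force: [-21.1, 18.9, 13.1]
grip_width: 0.648
```

>>> carry_out:
  targets:
    - {"x":0.0004,"y":-0.0008,"z":0.0005,"ax":0,"ay":0,"az":0,"hand":-1}
    - {"x":0.0008,"y":-0.0015,"z":0.001,"ax":0,"ay":0,"az":0,"hand":-1}
    - {"x":0.0008,"y":-0.0015,"z":0.001,"ax":0,"ay":0,"az":0,"hand":-1}
    - {"x":0.0008,"y":-0.0015,"z":0.001,"ax":0,"ay":0,"az":0,"hand":-1}
    - {"x":0.0008,"y":-0.0015,"z":0.001,"ax":0,"ay":0,"az":0,"hand":-1}

```text
time_s: 19.48
eef_pos: [610.0, -203.5, 3.0]
ee_rot: [-0.456, -0.533, -0.469, 0.536]
force: [-22.9, 25.5, 11.8]
grip_width: 0.65
```

```bash
python3 - <<'E'
from h import *
from scipy.spatial.transform import Rotation as R
s=viewer.capture("scene"); cv2.imwrite("pics/s7.png",s)
S=ctrl.sense();print(S["time_s"],S["eef_pos"],S["force"],S["wrist_torque"])
q=S["ee_rot"];M=R.from_quat(np.r_[q[1:],q[0]]).as_matrix();print(M[:,0],np.degrees(np.arctan2(M[1,1],M[0,1])))
# expected picture of the home base front-top edge, from the fence line seen in the scene (z=20): face strip height in px
for P in ([625,-300],[633,-242]):
    print("flush strip px",(proj("scene",[*P,20])-proj("scene",[*P,34])).round(2), "per mm gap",(proj("scene",[P[0]+1,P[1],20])-proj("scene",[*P,20])).round(2))
cv2.imwrite("pics/z9.png",cv2.resize(s[230:310,125:225],None,fx=7.5,fy=7.5,interpolation=cv2.INTER_CUBIC))
E
```

```text
19.525 [ 610.02826704 -203.45872926    2.99727132] [-22.81651194  24.85768152  10.91295634] [ 3.33455381  3.25708695 -0.38712796]
[-0.01465417  0.01094089 -0.99983276] -8.269687884249095
flush strip px [1.95 4.46] per mm gap [-0.04  0.39]
flush strip px [1.63 4.46] per mm gap [-0.02  0.39]
```

View pics/z9.png

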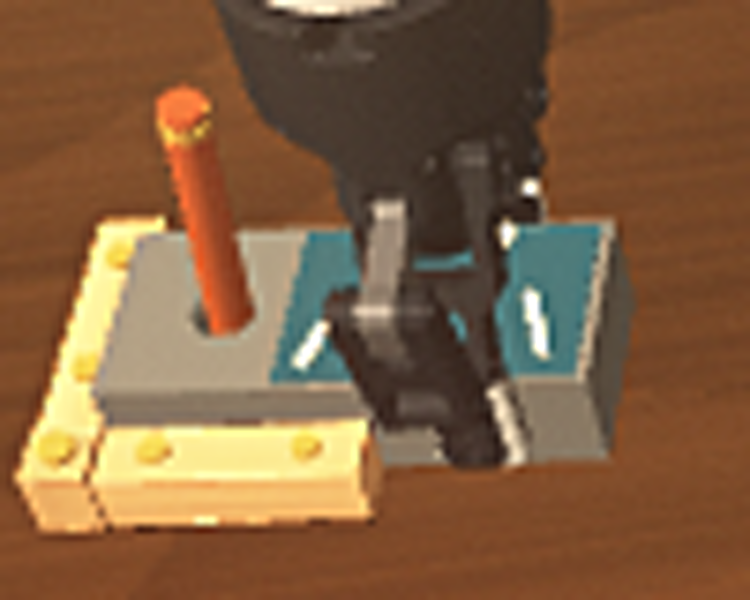

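Side and end stops have repeated consistently (x ≈ 610.1 and y ≈ -203.4). I'll rebalance slightly, with more push on the side and less on the end, so friction at the end fence can't carry the side load.

>>> carry_out:
  targets:
    - {"x":0.0005,"y":0.0006,"z":0.0003,"ax":0,"ay":0,"az":0,"hand":-1}
    - {"x":0.0012,"y":0.0012,"z":0.0005,"ax":0,"ay":0,"az":0,"hand":-1}
    - {"x":0.0012,"y":0.0012,"z":0.0005,"ax":0,"ay":0,"az":0,"hand":-1}
    - {"x":0.0012,"y":0.0012,"z":0.0005,"ax":0,"ay":0,"az":0,"hand":-1}
    - {"x":0.0012,"y":0.0012,"z":0.0005,"ax":0,"ay":0,"az":0,"hand":-1}

```text
time_s: 20.15
eef_pos: [610.1, -203.4, 3.1]
ee_rot: [-0.456, -0.533, -0.469, 0.537]
force: [-28.2, 19.9, 10.6]
grip_width: 0.646
```

```bash
python3 - <<'E'
from h import *
s=viewer.capture("scene"); cv2.imwrite("pics/s8.png",s)
S=ctrl.sense();print(S["time_s"],S["eef_pos"],S["force"],S["wrist_torque"])
g=s.astype(float)
# strip height: top-face/front-face edge and front-face/fence edge, subpixel from column profiles
for u in range(139,172,4):
    p=cv2.resize(g[270:295,u-1:u+2].mean(1)[:,None,:],None,fx=1,fy=10,interpolation=cv2.INTER_CUBIC)[:,0]
    d=np.diff(p[:,2]-0*p[:,0]); lo=p.sum(1); dl=np.gradient(lo)
    b=int(np.argmax(dl)); a=int(np.argmin(dl[max(0,b-90):b]))+max(0,b-90); print(u,270+a/10,270+b/10,(b-a)/10)
# spar & other bystanders: compare with the first picture outside the work zone
s0=cv2.imread("pics/scene0.png"); df=cv2.absdiff(s0,s).max(2)>60
n,l,st,c=cv2.connectedComponentsWithStats(df.astype(np.uint8)); print([x.tolist() for x in st[1:] if x[4]>25])
E
```

```text
20.2 [ 610.07149627 -203.43958212    3.03706102] [-28.67347938  18.4687406   11.54169466] [ 2.44599634  4.15721376 -0.43917989]
139 282.6 287.0 4.4
143 282.4 286.9 4.5
147 282.4 286.9 4.5
151 282.0 286.9 4.9
155 282.0 287.0 5.0
159 281.9 286.9 5.0
163 279.0 286.7 7.7
167 271.8 272.9 1.1
171 282.1 286.0 3.9
[[112, 0, 259, 226, 16817], [434, 0, 67, 52, 1662], [239, 14, 5, 15, 34], [224, 70, 5, 11, 33], [356, 72, 12, 16, 60], [268, 74, 17, 5, 26], [179, 169, 12, 23, 42], [183, 174, 10, 26, 31], [378, 196, 8, 32, 131], [137, 218, 70, 74, 2329], [234, 226, 67, 47, 1263]]
```

Forces are good, but the strip profile and the wrist torque both hint at a small yaw error. I'll measure the yaw of the base and the jig more exactly in the same image.

```bash
cat > yaw.py <<'E'
from h import *
import sys
def edge(img,p,q,half=3,chan=None,skip=()):
    """sub-pixel straight edge between pixels p,q: strongest gradient across it, robust line fit; returns end points"""
    p,q=np.array(p,float),np.array(q,float); d=(q-p)/np.hypot(*(q-p)); n=np.array([-d[1],d[0]])
    g=cv2.GaussianBlur(img,(0,0),.7).astype(np.float32).sum(2); o=np.arange(-half,half+.01,.1); pts=[]
    for a in np.arange(1.5,np.hypot(*(q-p))-1.5,.5):
        P=p+d*a+o[:,None]*n; v=cv2.remap(g,P[:,0].astype(np.float32)[:,None],P[:,1].astype(np.float32)[:,None],cv2.INTER_LINEAR)[:,0]
        G=abs(np.gradient(v)); w=np.where(G>.5*G.max(),G,0); pts.append(p+d*a+n*(w*o).sum()/w.sum())
    vx,vy,x,y=cv2.fitLine(np.array(pts,np.float32),cv2.DIST_HUBER,0,.01,.01)[:,0]; e=np.array([vx,vy]); c=np.array([x,y])
    return c+e*((p-c)@e),c+e*((q-c)@e)
def ang(cam,img,p,q,z,name):
    a,b=edge(img,p,q); A,B=onz(cam,*a,z),onz(cam,*b,z); D=B-A; print(name,A.round(1),B.round(1),np.degrees(np.arctan2(D[1],D[0])).round(2))
E
python3 - <<'E'
from yaw import *
s8=cv2.imread("pics/s8.png"); s0=cv2.imread("pics/scene0.png"); t0=cv2.imread("pics/top0.png")
z=lambda x,y:(125+(x+.5)/7.5-.5,230+(y+.5)/7.5-.5)
# scene8 (z9 crop coords)
ang("scene",s8,z(610,220),z(578,378),34,"base rear-top edge (end dir)")
ang("scene",s8,z(330,381),z(97,393),34,"base front-top L")
ang("scene",s8,z(140,234),z(97,393),34,"base mastend top")
ang("scene",s8,z(606,458),z(525,461),0,"base front-bottom R")
ang("scene",s8,z(362,418),z(102,428),20,"side inner top (s8)")
ang("scene",s8,z(370,515),z(105,528),0,"side outer bottom (s8)")
w=lambda x,y:(120+(x+.5)/4-.5,220+(y-300+.5)/4-.5)
ang("scene",s0,w(107,460),w(70,565),20,"end inner top (s0)")
ang("scene",s0,w(72,460),w(32,592),20,"end outer top (s0)")
ang("scene",s0,w(214,566),w(76,570),20,"side inner top (s0)")
m=lambda x,y:(315+(x+.5)/4-.5,195+(y+.5)/4-.5)
ang("top",t0,m(513,31),m(672,53),20,"side outer top (t0)")
ang("top",t0,m(508,66),m(628,82),20,"side inner (t0)")
ang("top",t0,m(656,216),m(668,88),20,"end outer top (t0)")
ang("top",t0,m(618,214),m(630,88),20,"end inner top (t0)")
ang("top",t0,m(30,167),m(258,95),34,"base0 far")
ang("top",t0,m(62,263),m(289,187),34,"base0 near")
E
```

```text
base rear-top edge (end dir) [ 586.1 -170.1] [ 641.8 -177.3] -7.37
base front-top L [ 630.2 -244.1] [ 625.2 -304.2] -94.73
base mastend top [ 567.7 -299.3] [ 623.  -306.1] -7.07
base front-bottom R [ 641.8 -178.3] [ 638.2 -199.9] -99.48
side inner top (s8) [ 634.  -238.8] [ 624. -307.] -98.32
side outer bottom (s8) [ 650.3 -240.5] [ 641.2 -310.1] -97.47
end inner top (s0) [ 552.5 -297. ] [ 623.1 -306.6] -7.7
end outer top (s0) [ 549.7 -314.5] [ 635.7 -326.5] -7.95
side inner top (s0) [ 633.8 -238.3] [ 624.2 -306.1] -98.06
side outer top (t0) [ 651.3 -239.6] [ 640.5 -327.5] -97.03
side inner (t0) [ 633.5 -237. ] [ 624.6 -303. ] -97.74
end outer top (t0) [ 550.2 -315.4] [ 621.1 -324.9] -7.61
end inner top (t0) [ 550.8 -295.4] [ 620.6 -304.5] -7.43
base0 far [570.7  27. ] [612.2 -96.6] -71.46
base0 near [516.3   8.1] [ 559.2 -114.6] -70.73
```

The jig's yaw averages about -97.7° and the base's about -97.6° (individual edges scatter by around 1°). The base corner is at (623,-306) and the jig corner at (624,-307), so it is home within the measuring error. I'll hand it in while still pressing.

```bash
python3 - <<'E'
from rig import ctrl, finish_job
S=ctrl.sense();print(S["time_s"],S["eef_pos"],S["force"],S["grip_width"])
print(finish_job())
E
```

```text
20.2 [ 610.07149627 -203.43958212    3.03706102] [-28.67347938  18.4687406   11.54169466] 0.6532659442224876
the job is handed in; nothing more can be done
None
```

I stepped the mast in the sea base, let go of it, slid the base into the corner of the jig by its sides, and handed the job in at 20.2 s while still pressing. No verdict was reported.

**Mast:** it stands upright in the hole. Its tip appears where a fully seated mast should, to within about a pixel.

**Base against the jig:** the base corner measured within about 1 mm of the jig corner. The average yaw was about -97.6° for the base and -97.7° for the jig. The stops repeated at x ≈ 610.1 and y ≈ -203.4 mm under rising push.

**Last push:** the wrist force was about 29 N along world x (mostly the side fence) and 18 N along world y (mostly the end fence), with 11.5 N pressing down. Part of that push goes into friction on the desk, so the split between the two fences is inferred rather than measured.

**Checks that disagreed:**
- Single-edge yaw readings of the base scattered by about 1°, with one short edge off by 3°.
- The strip of base face above the side fence hinted at up to about 1.5 mm of gap away from the corner, while the wrist torque pointed to a slight turn the other way.
- The tool leaned about 0.018 rad while pressing; I did not measure the base's own tilt.

The bystanders showed no sign of having been moved in the scene view. That was a coarse image comparison, with small differences near the wheel that I took to be lighting.

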